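# Let the tray lift down on its pawl and slide the tray onto the scale

### The job

Lift the winch pawl by its thumb pad and let the crank turn back slowly until the lift plate with the tray is level with the scale's pan, then let the pawl drop in again so that it holds the plate there. Then slide the tray across, without lifting it off, to the middle of the scale's pan and let go of it. Keep the chocolate figures standing in the tray and leave the other things on the table alone.

Things in the scene. Friction and masses are not known exactly. Their poses are not given: they have to be found in the camera images.
- pawl (a joint): Ratchet pawl: a steel rocker 110 long, pivoted in its middle, nose in the toothed wheel on the lift's crank side. 0 = nose down (locked), 0.25 rad = lifted fully; from about 0.12 the teeth pass. Pressing its thumb pad (3 to 6 N) lifts the nose and the plate sinks by itself; a spring snaps it back once let go, and the plate is caught at the next tooth (one every 5 mm of height).
- pawl_pad (a point): Centre of the top face of the pawl's thumb pad, a flat steel plate 36 x 30 x 6, about 138 above the table when locked, robot's side of the toothed wheel, free all round and above; axes as the lift's. Pressed 11 mm down the pawl is clear of the teeth; its stop is at about 14 mm. It swings about a pivot 60 mm away on its +x side.
- crank (a joint): Winch crank on a level shaft 80 above the table, radius 60, black knob 22 thick, 55 long. Grows as it turns back and the plate sinks, 0.070 rad per mm (90 mm a turn). Winding it the other way raises the plate (pawl clicks over), but it need not be touched; keep clear of it while it turns.
- crank_knob (a point): Middle of the crank's knob, on the outer side of the toothed wheel (the side away from the scale).
- plate (a joint): Height of the lift plate: 0 = top of its travel, grows (m) as it sinks, to 0.105. With the pawl lifted the load makes it sink by itself at about 9 to 14 mm/s, slowed by a damper; after the pad is let go it may still sink up to 5 mm to the next tooth.
- plate_top (a point): Centre of the top face of the lift plate, an aluminium plate 150 (x) x 170 (y) x 12 that carries the tray. Axes of the lift: z up, +y towards the scale, -y towards crank and pawl, -x towards the robot. It starts 230 above the table. The pawl pad is at x -115, y -150 from it.
- pan_top (a point): Centre of the top face of the scale's fixed steel pan, 160 (x) x 185 (y), z up, heading as the lift's; some 215 mm to the lift's +y side, 35 to 85 mm lower than the plate at the start. A 30 mm apron on its edge slopes down 11 mm towards the lift: a tray slides on even if the plate is up to 9 mm lower or higher. Gap between plate and apron 5 to 20 mm.
- tray_center (a point): Centre of the loose white tray, 130 (x) x 170 (y) x 24 high, about 400 g, half-way up (12 above its underside); walls 4, floor 10 above the underside. It stands on two steel runners along y with upturned ends, 192 long over all. It starts on the lift plate with three chocolate figures in it. z up, y along its length; the steel bar is at its -y end.
- tray_bar (a point): Middle of the tray's steel bar: level, round, 10 thick, 90 long along the tray's x, over the tray's -y wall, 52 above the underside of the tray's runners. Pinch it from above with the fingers closing along the tray's y; the figures are 55 mm or more from it, so open the fingers only some 40 to 50 mm.
- fig0_center (a point): Loose brown chocolate rabbit 0 standing in the tray, 80 high with its ears, 46 wide, about 110 g; this point is on its upright axis, 40 above its foot; its z axis is up when it stands.
- fig1_center (a point): Loose brown chocolate rabbit 1 standing in the tray, 80 high with its ears, 46 wide, about 110 g; this point is on its upright axis, 40 above its foot; its z axis is up when it stands.
- fig2_center (a point): Loose brown chocolate rabbit 2 standing in the tray, 80 high with its ears, 46 wide, about 110 g; this point is on its upright axis, 40 above its foot; its z axis is up when it stands.
- tape_dispenser: Loose tape dispenser, 170 x 70 x 85 high; bystander (origin under its centre).
- pen_cup: Loose paper cup with pens, 84 wide, 135 high; bystander (origin under its centre).
- carton: Loose closed carton, 80 x 120 x 70 high; bystander (origin under its centre).
- tape_roll: Loose cardboard tape roll lying flat, 96 wide, 45 high; bystander (origin under its centre).
- spatula: Loose spatula lying on the table, handle to its -x; bystander.
- sprinkle_jar: Loose jar, 72 wide, 110 high; bystander (origin under its centre).
There are look-alikes about, which are no part of the job. What is shaped like the part that bears tray_center but blue is not meant. Leave any blue or orange look-alike of the part that bears fig1_center alone.

How it is judged:
By the outcome, as a careful person would: the job done as asked, in the order asked, and still so for the second after the job is handed in, with the robot touching nothing.
It also fails if it takes over 64 s, if anything falls off the work surface, if the arm or the gripper's body presses on something with over 40 N, if the wrist force passes 120 N, or if a joint passes its speed limit or range.

### The arm

A 6-joint arm with a two-finger parallel gripper is mounted at the origin on the work surface. World frame = base frame: x ahead of the robot, y to its left, z up, the work surface at z = 0. Lengths are in m, angles in rad, forces in N, time in s.
With the tool pointing down it reaches from about 0.375 to 0.975 m from the base axis. Payload 3.8 kg.
Tool frame: the origin (TCP) lies where the fingers leave the gripper's body, on its centre line; the fingertips stand 73 mm ahead of it and the grasp point (between the pads) lies 54 mm ahead of it; z points along the fingers, y is the line along which they close (so a half turn about z gives the same grasp; the last joint's range is limited). The gripper opens to 85 mm and grips with 20 to 120 N. Pads are 22 mm wide; open, the fingers measure 114 mm over their backs; the gripper's body (76 mm by 85 mm) begins 54 mm behind the grasp point. The pads swing forward as they close: fully open they stand 13 mm farther back than shut.
Start: joints at [1.139, 0.264, 1.604, -0, 1.274, -0.037], TCP at [0.26, 0.623, 0.304] pointing down, gripper open.
Joint ranges: [-2.63, 2.63], [-0.94, 2.18], [0.31, 2.57], [-1.31, 4.45], [0, 2.66], [-2.55, 2.55]. Speed limits (rad/s): [2.57, 2.57, 3.14, 3.14, 3.14, 3.14].

### API

Orientations are given as a rotation vector (axis times angle).
In Python, from workcell import read_state, viewer, bot gives the robot as it stands.
- The arm moves only by the tool jog_arm, never from a script. Its argument "increments" is a list that holds one entry, the list of rows, each a list of 7 numbers: the shift along the tool's x, y, z in units of 30 mm (1.0 is 30 mm), then the turn, a rotation vector about the tool's x, y, z in units of 6 degrees (1.0 is 6 degrees), then the opening, from -1 (shut) to 1 (fully open). A call has exactly 5 rows; each row shifts and turns the commanded pose from where the row before left it, along the tool's axes as they then stand; what a row does not reach is not made up. A row lasts 1/12 s, in which the tool goes at most 41.7 mm and 7.16 degrees, less where a joint would pass 70% of its speed; a pose out of reach is approached as far as the arm can. A call is refused whole if a number of a shift passes 1 or a number of a turn 1, either way. A call with a gripper value outside its range is refused whole. The fingers move at their own pace and stop on an object; "force" is the grip in N (left out, the last holds). Time passes only in rows, so rows that do not move let the fingers close, or fill a call up. It gives the time, the measured TCP pose, the force, the opening and the grip force at its end, in the units of the state.
- read_state(): the state, without advancing time (a new reading comes with each control period).
- viewer.read_camera(name): name is "side" or "top" or "wrist"; returns (picture, depth): 420x560x3 uint8, blue, green, red; 420x560 float32, m along the optical axis (not along the pixel's ray), 0 where there is no reading.
- viewer.camera_params(name): a dict with "fx", "fy", "cx", "cy" (pixels), "k1" (the pictures are not rectified: a ray, as slopes to the right and down, at radius r is drawn at 1 + k1 r^2 times it, then the intrinsics apply), "R" (3x3) and "t" (3): a world point X has camera coordinates R X + t; the wrist camera has in their place "hand_eye" (4x4, takes a point from camera to tool coordinates, whose origin is the TCP and whose axes are the flange's). Camera axes: x right, y down, z forward; pixel columns grow to the right and rows downward; lengths in m; the calibration is good to about 2 mm. A picture is of the moment at which its call begins: read the wrist's pose just before it. camera_params takes no time and is no camera call.
- bot.finish_job(): hands the job in; it is judged then, once.
The state is a dict: "time": time; "q": joint angles; "joint_vel": joint speeds; "joint_torque": joint torques, N m; "tool_pos": TCP position; "tcp_rot": TCP orientation; "wrist_force": force on the tool from outside, world axes, zero at the start; "torque": the same for the moment, N m; "width": opening from 0.0 (shut) to 1.0 (fully open); "grip_force": force on a finger pad.
Only numpy, scipy, OpenCV 4.12 (cv2) and the standard library are available. Lean on these libraries where they do the work, as an engineer would, in place of code of your own. Each camera call takes 0.05 s, during which the arm holds its last target. There are 200 camera calls.

## Working session

There is one attempt and no reset: what is moved stays moved. The work goes in short steps, Python scripts to look and compute and a tool call to move; the robot and the scene stay as the last step left them, time stands still between calls to the robot, and variables do not carry over. Pictures are saved under pics/ and viewed, at most 10 in all, crops included, and the job is handed in when it is done.

Besides the shell and the picture viewer there is one more tool, called by a JSON object that holds its "fn" and its "kwargs". jog_arm: Moves the arm, as the interface text tells. Its arguments: {"type":"object","properties":{"increments":{"type":"array","items":{"type":"array","items":{"type":"array","items":{"type":"number"}}}},"force":{"type":"number"}},"required":["increments"]}

```bash
mkdir -p pics; cat > h.py <<'E'
import numpy as np, cv2
from scipy.spatial.transform import Rotation as Ro
from workcell import read_state, viewer, bot
def grab(n,name):
    s=read_state(); im,d=viewer.read_camera(n); cv2.imwrite(f'pics/{name}.png',im); np.savez(f'pics/{name}.npz',d=d,p=s['tool_pos'],r=s['tcp_rot']); return im,d
def pts(n,name,uv):
    c=viewer.camera_params(n); z=np.load(f'pics/{name}.npz'); d=z['d']
    K=np.array([[c['fx'],0,c['cx']],[0,c['fy'],c['cy']],[0,0,1.]])
    uv=np.array(uv,float); q=cv2.undistortPoints(uv.reshape(-1,1,2),K,np.array([c['k1'],0,0,0,0.])).reshape(-1,2)
    D=np.array([d[int(round(v)),int(round(u))] for u,v in uv])
    X=np.c_[q,np.ones(len(q))]*D[:,None]
    if n=='wrist':
        H=np.array(c['hand_eye']); X=X@H[:3,:3].T+H[:3,3]
        return X@Ro.from_rotvec(z['r']).as_matrix().T+z['p']
    return (X-np.array(c['t']))@np.array(c['R'])
E
python3 - <<'E'
from h import *
a,_=grab('top','t0'); b,_=grab('side','s0')
s=read_state(); print(s)
print(Ro.from_rotvec(s['tcp_rot']).as_matrix().round(3))
E
```

```text
{'time': 0.1, 'q': array([ 1.13912369e+00,  2.64668681e-01,  1.60526310e+00, -3.37587839e-05,
        1.27369879e+00, -3.69092270e-02]), 'joint_vel': array([ 1.42555219e-03, -2.01354383e-03, -3.67584165e-03,  1.17528567e-03,
        7.32456817e-04,  2.65726320e-05]), 'joint_torque': array([-5.41988593e-04, -5.16714978e+01, -3.68586946e+01, -7.09776668e-05,
        6.46276298e-03, -4.03620936e-05]), 'tool_pos': array([0.25939441, 0.62260138, 0.30267867]), 'tcp_rot': array([-0.61597213, -3.08016197,  0.00312503]), 'wrist_force': array([-0.44226735,  0.43593205,  1.00559919]), 'torque': array([0.0075732 , 0.04305938, 0.02521686]), 'grip_force': 0.0, 'width': 1.002830295070203}
[[-0.923  0.385 -0.001]
 [ 0.385  0.923 -0.002]
 [ 0.    -0.002 -1.   ]]
```

View pics/t0.png

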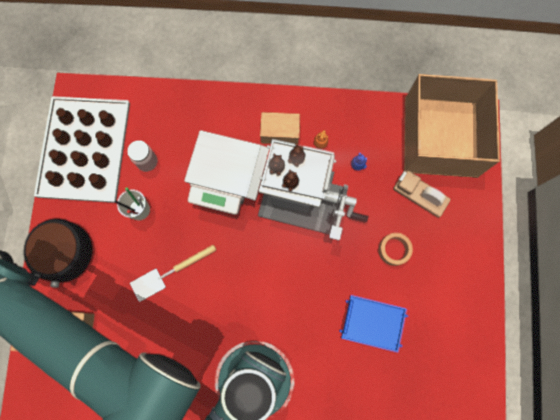

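View pics/s0.png

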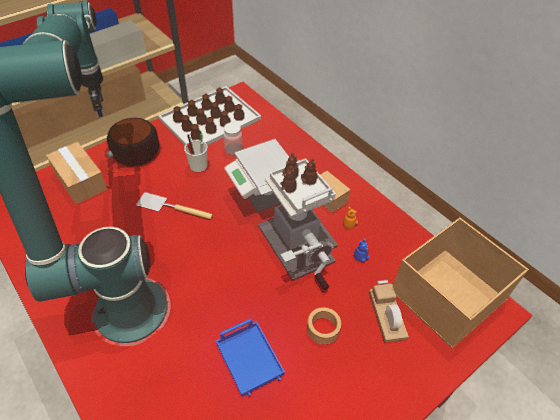

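Top view: the white tray with three brown rabbits, (276,163), (297,153) and (291,180), is on the lift plate at about (297,171). The pan is at (225,163), the pawl pad at (336,233) and the crank knob at (360,216). Possible mix-ups:
- **Tray:** blue tray (374,322), white tray of pralines (83,148).
- **Rabbits:** orange (322,138), blue (360,160).

I choose the white tray on the lift.

```bash
python3 - <<'E'
from h import *
a=cv2.imread('pics/t0.png')[120:245,180:375]
cv2.imwrite('pics/t0c.png',cv2.resize(a,None,fx=4,fy=4,interpolation=cv2.INTER_CUBIC))
uv=[(336,233),(225,163),(200,135),(260,145),(247,195),(190,180),(297,171),(336,205),(360,216),(374,322),(276,163)]
for u,p in zip(uv,pts('top','t0',uv).round(4)): print(u,p)
E
```

```text
(336, 233) [ 0.4364 -0.2075  0.1344]
(225, 163) [0.6152 0.1231 0.1596]
(200, 135) [0.695  0.2035 0.1616]
(260, 145) [ 0.7338  0.0361 -0.0037]
(247, 195) [0.5252 0.0524 0.1571]
(190, 180) [0.559  0.2196 0.1557]
(297, 171) [ 0.5795 -0.0838  0.244 ]
(336, 205) [ 0.5464 -0.2163  0.0145]
(360, 216) [ 0.5112 -0.2888  0.0381]
(374, 322) [ 0.196  -0.3468  0.007 ]
(276, 163) [ 0.5785 -0.0272  0.3065]
```

View pics/t0c.png

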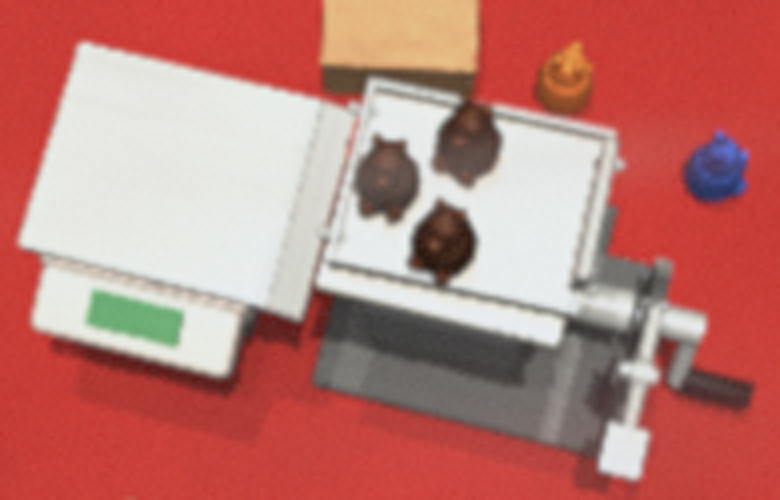

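The crop confirms the white tray. Its three brown rabbits are at the scale end, the bar is at its right end (590,220), the pad is at (623,450), and the knob is to the right of the pad.

```bash
cat >> h.py <<'E'
def cloud(n,name,box):
    u0,v0,u1,v1=box; g=[(u,v) for v in range(v0,v1) for u in range(u0,u1)]
    d=np.load(f'pics/{name}.npz')['d']; g=[x for x in g if d[x[1],x[0]]>0]
    return np.array(g),pts(n,name,g)
def rect(P): return cv2.minAreaRect((P[:,:2]*1000).astype(np.float32))
E
python3 - <<'E'
from h import *
g,P=cloud('top','t0',(180,120,375,245))
m=(P[:,2]>.148)&(P[:,2]<.17)&(g[:,0]<275); 
print('pan',rect(P[m]), np.median(P[m][:,2]))
m2=m&(P[:,2]>.154); c=np.linalg.lstsq(np.c_[P[m2][:,:2]-P[m2][:,:2].mean(0),np.ones(m2.sum())],P[m2][:,2],rcond=None)[0];print('tilt',c)
m=(P[:,2]>.225)&(P[:,2]<.262)&(g[:,0]>255); print('tray',rect(P[m]),np.histogram(P[m][:,2],12))
m=(P[:,2]>.268)&(P[:,2]<.30)&(g[:,0]>312); print('bar',m.sum(),P[m].mean(0),rect(P[m]))
m=(P[:,2]>.12)&(P[:,2]<.145)&(g[:,1]>226)&(g[:,0]>320); print('pad',m.sum(),rect(P[m]),np.median(P[m],0))
g,P=cloud('side','s0',(220,130,350,290))
m=(P[:,2]>.154)&(P[:,2]<.17)&(P[:,1]>0.05); print('side pan',rect(P[m]),np.median(P[m][:,2]))
m=(P[:,2]>.268)&(P[:,2]<.29)&(P[:,1]<-.1); print('sbar',m.sum(),P[m].mean(0),rect(P[m]))
m=(P[:,2]>.12)&(P[:,2]<.145)&(P[:,0]<.47)&(P[:,1]<-.15); print('spad',m.sum(),rect(P[m]),np.median(P[m],0))
E
```

```text
pan ((613.03466796875, 119.85525512695312), (211.92845153808594, 162.8976287841797), 79.42066192626953) 0.1579965803041449
tilt [0.00129123 0.00311888 0.15876308]
tray ((575.4848022460938, -82.46492004394531), (189.8551483154297, 151.57945251464844), 80.15019226074219) (array([126, 181, 134, 315, 723, 548, 204,  95, 109, 149, 107,  46]), array([0.22500849, 0.22808429, 0.23116009, 0.23423588, 0.23731168,
       0.24038748, 0.24346327, 0.24653907, 0.24961487, 0.25269066,
       0.25576646, 0.25884226, 0.26191805]))
bar 145 [ 0.5670082  -0.16545033  0.28497036] ((569.4119262695312, -166.01248168945312), (10.050033569335938, 97.70820617675781), 80.85527801513672)
pad 128 ((436.2172546386719, -205.16082763671875), (30.362972259521484, 36.60590362548828), 79.1935806274414) [ 0.43623369 -0.20533591  0.13779976]
side pan ((610.3489990234375, 130.24322509765625), (188.76731872558594, 161.89739990234375), 78.912841796875) 0.1573633927321957
sbar 120 [ 0.56560918 -0.16716513  0.28201266] ((568.9180297851562, -166.77723693847656), (11.990514755249023, 99.84996032714844), 82.15613555908203)
spad 132 ((443.4083251953125, -207.29135131835938), (30.423442840576172, 55.61678695678711), 77.17851257324219) [ 0.43731952 -0.20822591  0.13623109]
```

{"fn": "jog_arm", "kwargs": {"increments": [[[0, 0, 0, 0, 0, -1, -1], [0, 0, 0, 0, 0, -1, -1], [-0.4, -1, 0, 0, 0, 0, -1], [-0.4, -1, 0, 0, 0, 0, -1], [-0.4, -1, 0, 0, 0, 0, -1]]], "force": 40}}

```text
time: 0.52
tool_pos: [0.2781, 0.5269, 0.3028]
tcp_rot: [-0.289, -3.128, 0.003]
wrist_force: [0.5, 0.2, 0.5]
width: 0.301
grip_force: 0.0
```

{"fn": "jog_arm", "kwargs": {"increments": [[[-0.4, -1, 0, 0, 0, 0, -1], [-0.4, -1, 0, 0, 0, 0, -1], [-0.4, -1, 0, 0, 0, 0, -1], [-0.4, -1, 0, 0, 0, 0, -1], [-0.4, -1, 0, 0, 0, 0, -1]]]}}

```text
time: 0.93
tool_pos: [0.3095, 0.3678, 0.3033]
tcp_rot: [-0.29, -3.128, 0.001]
wrist_force: [1.1, -0.2, 0.2]
width: 0.002
grip_force: 0.0
```

{"fn": "jog_arm", "kwargs": {"increments": [[[-0.4, -1, 0, 0, 0, 0, -1], [-0.4, -1, 0, 0, 0, 0, -1], [-0.4, -1, 0, 0, 0, 0, -1], [-0.4, -1, 0, 0, 0, 0, -1], [-0.4, -1, 0, 0, 0, 0, -1]]]}}

```text
time: 1.35
tool_pos: [0.3407, 0.2094, 0.3035]
tcp_rot: [-0.29, -3.128, 0.0]
wrist_force: [0.5, -0.3, 0.4]
width: 0.001
grip_force: 0.0
```

{"fn": "jog_arm", "kwargs": {"increments": [[[-0.4, -1, 0, 0, 0, 0, -1], [-0.4, -1, 0, 0, 0, 0, -1], [-0.4, -1, 0, 0, 0, 0, -1], [-0.4, -1, 0, 0, 0, 0, -1], [-0.4, -1, 0, 0, 0, 0, -1]]]}}

```text
time: 1.77
tool_pos: [0.372, 0.051, 0.3037]
tcp_rot: [0.29, 3.128, 0.0]
wrist_force: [0.9, 0.3, 0.7]
width: -0.006
grip_force: 0.0
```

{"fn": "jog_arm", "kwargs": {"increments": [[[-0.4, -1, 0, 0, 0, 0, -1], [-0.4, -1, 0, 0, 0, 0, -1], [-0.4, -1, 0, 0, 0, 0, -1], [-0.4, -1, 0, 0, 0, 0, -1], [-0.4, -1, 0, 0, 0, 0, -1]]]}}

```text
time: 2.18
tool_pos: [0.4034, -0.1076, 0.3036]
tcp_rot: [-0.291, -3.128, -0.0]
wrist_force: [-0.1, 0.1, 0.9]
width: -0.002
grip_force: 0.0
```

{"fn": "jog_arm", "kwargs": {"increments": [[[-0.55, -1, 0, 0, 0, 0, -1], [-0.55, -1, 0, 0, 0, 0, -1], [-0.55, -1, 0, 0, 0, 0, -1], [0, 0, 1, 0, 0, 0, -1], [0, 0, 1, 0, 0, 0, -1]]]}}

```text
time: 2.6
tool_pos: [0.4375, -0.2063, 0.2451]
tcp_rot: [0.295, 3.123, -0.003]
wrist_force: [0.3, 0.3, -0.9]
width: 0.002
grip_force: 0.0
```

{"fn": "jog_arm", "kwargs": {"increments": [[[0, 0, 0.4, 0, 0, 0, -1], [0, 0, 0, 0, 0, 0, -1], [0, 0, 0, 0, 0, 0, -1], [0, 0, 0, 0, 0, 0, -1], [0, 0, 0, 0, 0, 0, -1]]]}}

```text
time: 3.02
tool_pos: [0.4369, -0.2037, 0.234]
tcp_rot: [0.289, 3.125, -0.002]
wrist_force: [-0.8, -0.5, -0.7]
width: 0.004
grip_force: 0.0
```

```bash
python3 - <<'E'
from h import *
a,_=grab('side','s1'); s=read_state(); print(s['tool_pos'],s['wrist_force'])
cv2.imwrite('pics/s1c.png',cv2.resize(a[150:310,220:380],None,fx=3.7,fy=3.7,interpolation=cv2.INTER_CUBIC))
E
```

```text
[ 0.4368866  -0.20376303  0.2339511 ] [ 0.88686558 -0.20645184 -0.73367574]
```

View pics/s1c.png

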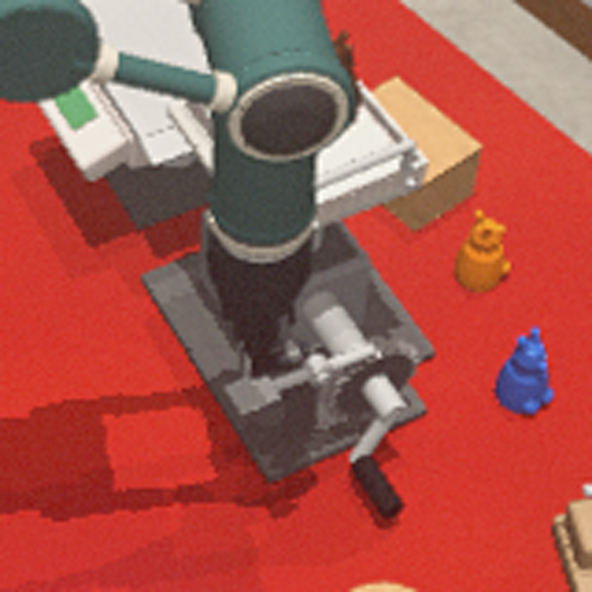

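Side crop: the shut fingertips at (265,362) hang just over the pad (250,397). The knob (378,487) is clear and the bar (412,165) is in view, so I can watch it while the plate sinks.

{"fn": "jog_arm", "kwargs": {"increments": [[[0, 0, 0.4, 0, 0, 0, -1], [0, 0.05, 0.4, 0, 0, 0, -1], [0, 0, 0.1, 0, 0, 0, -1], [0, 0, 0.1, 0, 0, 0, -1], [0, 0, 0, 0, 0, 0, -1]]]}}

```text
time: 3.48
tool_pos: [0.4357, -0.2018, 0.2011]
tcp_rot: [-0.291, -3.127, -0.001]
wrist_force: [-1.1, 0.1, 3.4]
width: -0.001
grip_force: 1.7
```

```bash
cat >> h.py <<'E'
def barz(name):
    grab('side',name); g,P=cloud('side',name,(290,150,350,260))
    ly=np.array([.182,.983]); lx=np.array([.983,-.182]); d=P[:,:2]-np.array([.577,-.079]); x=d@lx; y=d@ly
    m=(abs(x)<70e-3)&(y>-.105)&(y<-.082)&(P[:,2]>.14)
    z=P[m][:,2]; s=read_state(); print(name,m.sum(),'z95',np.percentile(z,[80,90,95,98]).round(4) if m.sum() else 0,s['time'],s['tool_pos'].round(4),s['wrist_force'].round(1))
E
python3 -c "
from h import *
barz('b0')"
```

```text
b0 326 z95 [0.2787 0.2815 0.2834 0.2846] 3.5333 [ 0.4358 -0.2018  0.2015] [-1.4  1.2  3.2]
```

{"fn": "jog_arm", "kwargs": {"increments": [[[0, -0.1, 0.07, 0, 0, 0, -1], [0, 0, 0, 0, 0, 0, -1], [0, 0, 0, 0, 0, 0, -1], [0, 0, 0, 0, 0, 0, -1], [0, 0, 0, 0, 0, 0, -1]]]}}

```text
time: 3.95
tool_pos: [0.4355, -0.205, 0.1999]
tcp_rot: [-0.291, -3.128, -0.0]
wrist_force: [-0.7, 3.1, 3.7]
width: -0.002
grip_force: 1.9
```

```bash
python3 -c "
from h import *
barz('b1')"
```

```text
b1 314 z95 [0.273  0.2751 0.2766 0.2776] 4.0 [ 0.4355 -0.205   0.1999] [-0.3  2.6  3.5]
```

{"fn": "jog_arm", "kwargs": {"increments": [[[0, 0, 0, 0, 0, 0, -1], [0, 0, 0, 0, 0, 0, -1], [0, 0, 0, 0, 0, 0, -1], [0, 0, 0, 0, 0, 0, -1], [0, 0, 0, 0, 0, 0, -1]]]}}

```text
time: 4.42
tool_pos: [0.4355, -0.205, 0.1998]
tcp_rot: [-0.291, -3.128, -0.0]
wrist_force: [0.5, 3.1, 4.4]
width: -0.003
grip_force: 1.9
```

{"fn": "jog_arm", "kwargs": {"increments": [[[0, 0, 0, 0, 0, 0, -1], [0, 0, 0, 0, 0, 0, -1], [0, 0, 0, 0, 0, 0, -1], [0, 0, 0, 0, 0, 0, -1], [0, 0, 0, 0, 0, 0, -1]]]}}

```text
time: 4.83
tool_pos: [0.4355, -0.205, 0.1997]
tcp_rot: [-0.291, -3.128, -0.0]
wrist_force: [-0.8, 2.3, 2.8]
width: 0.003
grip_force: 1.9
```

```bash
python3 -c "
from h import *
barz('b2')
g0=grab
import h
h.grab=lambda *a:0
barz('s1')"
```

```text
b2 309 z95 [0.2626 0.2647 0.2662 0.2678] 4.8833 [ 0.4355 -0.205   0.1997] [-0.6  3.   4. ]
s1 311 z95 [0.2816 0.2849 0.286  0.2878] 4.8833 [ 0.4355 -0.205   0.1997] [-0.6  3.   4. ]
```

{"fn": "jog_arm", "kwargs": {"increments": [[[0, 0, 0, 0, 0, 0, -1], [0, 0, 0, 0, 0, 0, -1], [0, 0, 0, 0, 0, 0, -1], [0, 0, 0, 0, 0, 0, -1], [0, 0, 0, 0, 0, 0, -1]]]}}

```text
time: 5.3
tool_pos: [0.4355, -0.205, 0.1998]
tcp_rot: [-0.291, -3.128, 0.0]
wrist_force: [-1.1, 2.4, 3.9]
width: 0.001
grip_force: 1.9
```

{"fn": "jog_arm", "kwargs": {"increments": [[[0, 0, 0, 0, 0, 0, -1], [0, 0, 0, 0, 0, 0, -1], [0, 0, 0, 0, 0, 0, -1], [0, 0, 0, 0, 0, 0, -1], [0, 0, 0, 0, 0, 0, -1]]]}}

```text
time: 5.72
tool_pos: [0.4355, -0.205, 0.1998]
tcp_rot: [-0.291, -3.128, 0.0]
wrist_force: [-0.4, 3.0, 3.9]
width: -0.001
grip_force: 1.9
```

{"fn": "jog_arm", "kwargs": {"increments": [[[0, 0, 0, 0, 0, 0, -1], [0, 0, 0, 0, 0, 0, -1], [0, 0, 0, 0, 0, 0, -1], [0, 0, 0, 0, 0, 0, -1], [0, 0, 0, 0, 0, 0, -1]]]}}

```text
time: 6.13
tool_pos: [0.4355, -0.205, 0.1998]
tcp_rot: [-0.291, -3.128, -0.0]
wrist_force: [-1.5, 2.5, 4.2]
width: 0.002
grip_force: 1.9
```

{"fn": "jog_arm", "kwargs": {"increments": [[[0, 0, 0, 0, 0, 0, -1], [0, 0, 0, 0, 0, 0, -1], [0, 0, 0, 0, 0, 0, -1], [0, 0, 0, 0, 0, 0, -1], [0, 0, 0, 0, 0, 0, -1]]]}}

```text
time: 6.55
tool_pos: [0.4355, -0.205, 0.1998]
tcp_rot: [-0.291, -3.128, 0.0]
wrist_force: [-1.0, 3.4, 3.6]
width: 0.001
grip_force: 1.9
```

{"fn": "jog_arm", "kwargs": {"increments": [[[0, 0, 0, 0, 0, 0, -1], [0, 0, 0, 0, 0, 0, -1], [0, 0, 0, 0, 0, 0, -1], [0, 0, 0, 0, 0, 0, -1], [0, 0, 0, 0, 0, 0, -1]]]}}

```text
time: 6.97
tool_pos: [0.4355, -0.205, 0.1998]
tcp_rot: [0.291, 3.128, -0.0]
wrist_force: [0.0, 2.4, 3.2]
width: -0.003
grip_force: 1.9
```

{"fn": "jog_arm", "kwargs": {"increments": [[[0, 0, 0, 0, 0, 0, -1], [0, 0, 0, 0, 0, 0, -1], [0, 0, 0, 0, 0, 0, -1], [0, 0, 0, 0, 0, 0, -1], [0, 0, 0, 0, 0, 0, -1]]]}}

```text
time: 7.38
tool_pos: [0.4355, -0.205, 0.1998]
tcp_rot: [0.291, 3.128, -0.0]
wrist_force: [-0.1, 2.6, 4.1]
width: -0.002
grip_force: 1.9
```

{"fn": "jog_arm", "kwargs": {"increments": [[[0, 0, 0, 0, 0, 0, -1], [0, 0, 0, 0, 0, 0, -1], [0, 0, 0, 0, 0, 0, -1], [0, 0, 0, 0, 0, 0, -1], [0, 0, 0, 0, 0, 0, -1]]]}}

```text
time: 7.8
tool_pos: [0.4355, -0.205, 0.1998]
tcp_rot: [0.291, 3.128, -0.0]
wrist_force: [-0.8, 2.4, 4.1]
width: -0.0
grip_force: 1.9
```

```bash
python3 -c "
from h import *
barz('b3')"
```

```text
b3 295 z95 [0.2271 0.23   0.2312 0.2322] 7.85 [ 0.4355 -0.205   0.1998] [-0.8  2.1  3.7]
```

{"fn": "jog_arm", "kwargs": {"increments": [[[0, 0, 0, 0, 0, 0, -1], [0, 0, 0, 0, 0, 0, -1], [0, 0, 0, 0, 0, 0, -1], [0, 0, 0, 0, 0, 0, -1], [0, 0, 0, 0, 0, 0, -1]]]}}

```text
time: 8.27
tool_pos: [0.4355, -0.205, 0.1998]
tcp_rot: [-0.291, -3.128, -0.0]
wrist_force: [-0.3, 2.2, 3.7]
width: 0.0
grip_force: 1.9
```

{"fn": "jog_arm", "kwargs": {"increments": [[[0, 0, 0, 0, 0, 0, -1], [0, 0, 0, 0, 0, 0, -1], [0, 0, 0, 0, 0, 0, -1], [0, 0, 0, 0, 0, 0, -1], [0, 0, 0, 0, 0, 0, -1]]]}}

```text
time: 8.68
tool_pos: [0.4355, -0.205, 0.1998]
tcp_rot: [-0.291, -3.128, -0.0]
wrist_force: [-1.2, 3.6, 2.6]
width: 0.002
grip_force: 1.9
```

{"fn": "jog_arm", "kwargs": {"increments": [[[0, 0, 0, 0, 0, 0, -1], [0, 0, -1, 0, 0, 0, -1], [0, 0, -1, 0, 0, 0, -1], [0, 0, -1, 0, 0, 0, -1], [0, 0, -1, 0, 0, 0, -1]]]}}

```text
time: 9.1
tool_pos: [0.4352, -0.2055, 0.3204]
tcp_rot: [-0.291, -3.128, 0.002]
wrist_force: [1.1, 0.0, 0.3]
width: -0.002
grip_force: 0.0
```

{"fn": "jog_arm", "kwargs": {"increments": [[[0, 0, -0.5, 0, 0, 0, -1], [0, 0, 0, 0, 0, 0, -1], [0, 0, 0, 0, 0, 0, -1], [0, 0, 0, 0, 0, 0, 0], [0, 0, 0, 0, 0, 0, 0]]]}}

```text
time: 9.52
tool_pos: [0.4346, -0.2047, 0.3325]
tcp_rot: [-0.29, -3.125, -0.002]
wrist_force: [-0.0, 0.6, 0.6]
width: 0.27
grip_force: 0.0
```

```bash
python3 - <<'E'
from h import *
barz('b4')
a,_=grab('side','s2')
cv2.imwrite('pics/s2c.png',cv2.resize(a[110:290,220:380],None,fx=3.3,fy=3.3,interpolation=cv2.INTER_CUBIC))
g,P=cloud('side','s2',(220,130,350,290))
ly=np.array([.182,.983]); lx=np.array([.983,-.182]); d=P[:,:2]-np.array([.577,-.079]); x=d@lx; y=d@ly
def st(n,m): print(n,m.sum(),np.percentile(P[m][:,2],[10,50,90]).round(4) if m.sum() else '')
st('pan',(abs(x)<.07)&(y>.14)&(y<.3)&(P[:,2]<.175)&(P[:,2]>.14))
st('floor',(abs(x)<.055)&(y>-.07)&(y<.0)&(P[:,2]<.185)&(P[:,2]>.13))
m=(abs(x)<.07)&(y>-.105)&(y<-.082)&(P[:,2]>.208); print('bar',m.sum(),P[m].mean(0),rect(P[m]))
m=(abs(x+.115)<.03)&(abs(y+.15)<.025)&(P[:,2]>.11)&(P[:,2]<.15); st('pad',m)
E
```

```text
b4 293 z95 [0.2076 0.2101 0.2116 0.2135] 9.5667 [ 0.4347 -0.2047  0.3326] [ 0.3 -1.   0.3]
pan 911 [0.1535 0.1571 0.1606]
floor 262 [0.1601 0.1636 0.1715]
bar 53 [ 0.56497409 -0.16732266  0.21107655] ((564.0291748046875, -168.18646240234375), (10.796424865722656, 85.51700592041016), 82.31389617919922)
pad 127 [0.1328 0.1359 0.1396]
```

View pics/s2c.png

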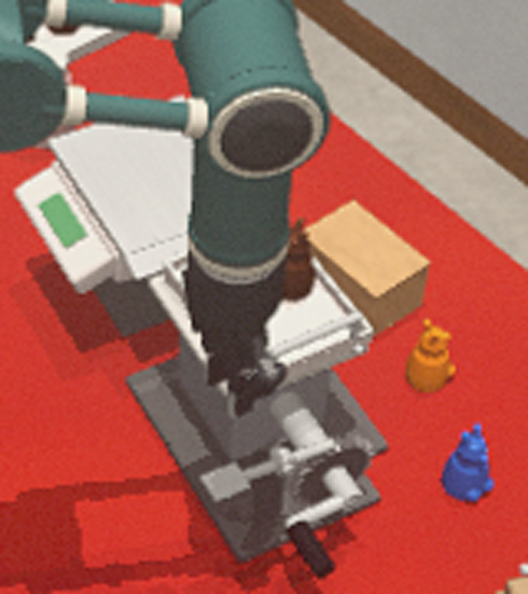

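The plate has settled about 74–75 mm down (z ≈ 0.155, pan ≈ 0.158). The pad is back up at 0.136, as it was when locked, and the tray bar end is at (365,335). Next I go over the bar.

{"fn": "jog_arm", "kwargs": {"increments": [[[-1, 0.5, 0, 0, 0, 0, 0.06], [-1, 0.5, 0, 0, 0, 0, 0.06], [-1, 0.5, 0, 0, 0, 0, 0.06], [-1, 0.5, 0, 0, 0, 0, 0.06], [-0.1, 0.05, 0, 0, 0, 0, 0.06]]]}}

```text
time: 10.03
tool_pos: [0.5716, -0.1657, 0.3329]
tcp_rot: [0.287, 3.128, 0.002]
wrist_force: [-0.0, 0.2, -0.3]
width: 0.532
grip_force: 0.0
```

{"fn": "jog_arm", "kwargs": {"increments": [[[0, 0, 0, 0, 0, 0, 0.06], [0, 0, 0, 0, 0, 0, 0.06], [0, 0, 0, 0, 0, 0, 0.06], [0, 0, 0, 0, 0, 0, 0.06], [0, 0, 0, 0, 0, 0, 0.06]]]}}

```text
time: 10.45
tool_pos: [0.5668, -0.1677, 0.335]
tcp_rot: [0.292, 3.128, -0.0]
wrist_force: [0.1, -0.2, -0.4]
width: 0.531
grip_force: 0.0
```

```bash
python3 - <<'E'
from h import *
barz('b5')
s=read_state(); print(s['tool_pos'],s['width'])
a,_=grab('wrist','w0'); g,P=cloud('wrist','w0',(0,0,560,420))
ly=np.array([.182,.983]); lx=np.array([.983,-.182]); d=P[:,:2]-np.array([.577,-.079]); x=d@lx; y=d@ly
m=(P[:,2]>.198)&(P[:,2]<.222)&(abs(x)<.06)&(y<-.06)&(y>-.12); print(m.sum(), P[m].mean(0) if m.sum() else '', rect(P[m]) if m.sum() else '', np.percentile(P[m][:,2],[50,95]))
E
```

```text
b5 540 z95 [0.4135 0.4393 0.4637 0.471 ] 10.5 [ 0.5669 -0.1677  0.3351] [1.3 0.7 1.2]
[ 0.56693668 -0.16767608  0.33512667] 0.5333363413272788
1951 [ 0.56484242 -0.16506392  0.21100463] ((569.5030517578125, -165.803955078125), (9.994215965270996, 99.19438934326172), 81.02445983886719) [0.21132693 0.21277144]
```

View pics/w0.png

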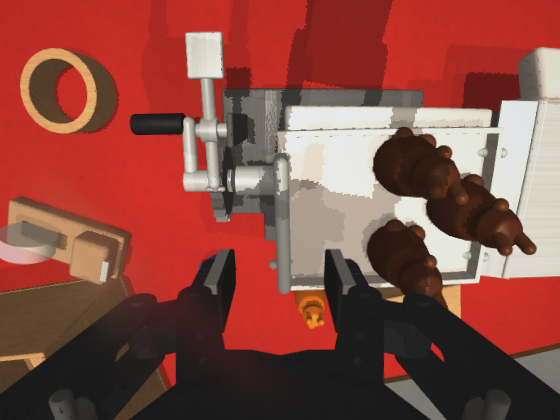

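Wrist view: the bar (283,225) lies midway between the open pads (235 and 325), and the rabbits all stand clear beyond column 370. I descend and pinch.

{"fn": "jog_arm", "kwargs": {"increments": [[[0, 0.05, 0.8, 0, 0, 0, 0.06], [0, 0, 0.8, 0, 0, 0, 0.06], [0, 0, 0.6, 0, 0, 0, 0.06], [0, 0, 0.28, 0, 0, 0, 0.06], [0, 0, 0, 0, 0, 0, 0.06]]]}}

```text
time: 10.97
tool_pos: [0.5664, -0.1655, 0.2578]
tcp_rot: [-0.291, -3.123, -0.002]
wrist_force: [-0.9, 0.3, -0.1]
width: 0.53
grip_force: 0.0
```

{"fn": "jog_arm", "kwargs": {"increments": [[[0, 0, 0, 0, 0, 0, 0], [0, 0, 0, 0, 0, 0, -0.2], [0, 0, 0, 0, 0, 0, -0.4], [0, 0, 0, 0, 0, 0, -0.6], [0, 0, 0, 0, 0, 0, -0.8]]], "force": 30}}

```text
time: 11.38
tool_pos: [0.5686, -0.166, 0.2617]
tcp_rot: [0.29, 3.126, -0.001]
wrist_force: [-0.3, 0.5, 3.1]
width: 0.109
grip_force: 21.6
```

{"fn": "jog_arm", "kwargs": {"increments": [[[0, 0, 0, 0, 0, 0, -1], [0, 0, 0, 0, 0, 0, -1], [0, 0, 0, 0, 0, 0, -1], [0, 0, 0, 0, 0, 0, -1], [0, 0, 0, 0, 0, 0, -1]]]}}

```text
time: 11.8
tool_pos: [0.5686, -0.166, 0.2617]
tcp_rot: [0.29, 3.126, -0.001]
wrist_force: [-0.4, 0.5, 6.1]
width: 0.1
grip_force: 29.4
```

```bash
python3 - <<'E'
from h import *
s=read_state(); print(s['time'],s['tool_pos'],s['wrist_force'],s['torque'],s['width'])
a,_=grab('top','t1'); g,P=cloud('top','t1',(180,120,375,245))
m=(P[:,2]>.148)&(P[:,2]<.172)&(g[:,0]<262); print('pan',rect(P[m]))
E
```

```text
11.8 [ 0.56862647 -0.1660265   0.26168801] [-0.43582932  0.51622171  6.11696331] [-0.02384052  0.07184793  0.23611915] 0.09990180702173938
pan ((608.1072998046875, 112.00935363769531), (229.04904174804688, 169.156494140625), 79.5237808227539)
```

Bar gripped at 29 N. The slide needs about +220 mm along tool y and +8 mm along tool x, rising about 3 mm, all gently.

{"fn": "jog_arm", "kwargs": {"increments": [[[0, 0.05, 0, 0, 0, 0, -1], [0.005, 0.1, 0, 0, 0, 0, -1], [0.005, 0.15, 0, 0, 0, 0, -1], [0.005, 0.15, 0, 0, 0, 0, -1], [0.005, 0.15, 0, 0, 0, 0, -1]]]}}

```text
time: 12.27
tool_pos: [0.5712, -0.1498, 0.2617]
tcp_rot: [0.291, 3.126, -0.006]
wrist_force: [-0.8, -6.4, 5.3]
width: 0.101
grip_force: 29.2
```

{"fn": "jog_arm", "kwargs": {"increments": [[[0.006, 0.15, 0, 0, 0, 0, -1], [0.006, 0.15, 0, 0, 0, 0, -1], [0.006, 0.15, 0, 0, 0, 0, -1], [0.006, 0.15, 0, 0, 0, 0, -1], [0.006, 0.15, 0, 0, 0, 0, -1]]]}}

```text
time: 12.68
tool_pos: [0.5746, -0.1275, 0.2617]
tcp_rot: [0.291, 3.126, -0.006]
wrist_force: [-1.2, -5.7, 4.7]
width: 0.103
grip_force: 29.2
```

{"fn": "jog_arm", "kwargs": {"increments": [[[0.006, 0.15, 0, 0, 0, 0, -1], [0.006, 0.15, 0, 0, 0, 0, -1], [0.006, 0.15, 0, 0, 0, 0, -1], [0.006, 0.15, 0, 0, 0, 0, -1], [0.006, 0.15, 0, 0, 0, 0, -1]]]}}

```text
time: 13.1
tool_pos: [0.5776, -0.1057, 0.2613]
tcp_rot: [0.292, 3.126, -0.006]
wrist_force: [-1.2, -5.4, 3.8]
width: 0.1
grip_force: 29.8
```

{"fn": "jog_arm", "kwargs": {"increments": [[[0.006, 0.15, 0, 0, 0, 0, -1], [0.006, 0.15, 0, 0, 0, 0, -1], [0.006, 0.15, 0, 0, 0, 0, -1], [0.006, 0.15, 0, 0, 0, 0, -1], [0.006, 0.15, 0, 0, 0, 0, -1]]]}}

```text
time: 13.52
tool_pos: [0.5809, -0.0827, 0.2613]
tcp_rot: [0.291, 3.126, -0.005]
wrist_force: [-1.1, -6.9, 4.1]
width: 0.104
grip_force: 29.8
```

{"fn": "jog_arm", "kwargs": {"increments": [[[0.006, 0.15, -0.003, 0, 0, 0, -1], [0.006, 0.15, -0.003, 0, 0, 0, -1], [0.006, 0.15, -0.003, 0, 0, 0, -1], [0.006, 0.15, -0.003, 0, 0, 0, -1], [0.006, 0.15, -0.003, 0, 0, 0, -1]]]}}

```text
time: 13.93
tool_pos: [0.584, -0.0603, 0.2614]
tcp_rot: [0.291, 3.127, -0.005]
wrist_force: [-0.8, -6.0, 3.6]
width: 0.106
grip_force: 29.7
```

```bash
python3 - <<'E'
from h import *
a,_=grab('side','s3')
cv2.imwrite('pics/s3c.png',cv2.resize(a[110:290,220:380],None,fx=3.3,fy=3.3,interpolation=cv2.INTER_CUBIC))
E
```

```text
(no output)
```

View pics/s3c.png

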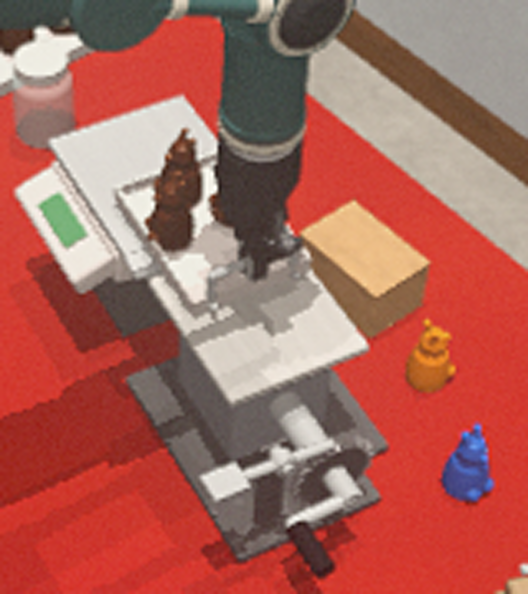

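The rabbits are standing at (178,200), the tray's front is on the pan, and the rear is still on the plate. I carry on with a slight rise.

{"fn": "jog_arm", "kwargs": {"increments": [[[0.006, 0.15, -0.006, 0, 0, 0, -1], [0.006, 0.15, -0.006, 0, 0, 0, -1], [0.006, 0.15, -0.006, 0, 0, 0, -1], [0.006, 0.15, -0.006, 0, 0, 0, -1], [0.006, 0.15, -0.006, 0, 0, 0, -1]]]}}

```text
time: 14.4
tool_pos: [0.5874, -0.0382, 0.2626]
tcp_rot: [0.291, 3.127, -0.005]
wrist_force: [-1.2, -8.3, 6.0]
width: 0.101
grip_force: 30.1
```

{"fn": "jog_arm", "kwargs": {"increments": [[[0.006, 0.15, -0.006, 0, 0, 0, -1], [0.006, 0.15, -0.006, 0, 0, 0, -1], [0.006, 0.15, -0.006, 0, 0, 0, -1], [0.006, 0.15, -0.006, 0, 0, 0, -1], [0.006, 0.15, -0.006, 0, 0, 0, -1]]]}}

```text
time: 14.82
tool_pos: [0.5912, -0.0164, 0.2647]
tcp_rot: [0.291, 3.125, -0.007]
wrist_force: [-1.7, -7.8, 9.0]
width: 0.101
grip_force: 30.4
```

{"fn": "jog_arm", "kwargs": {"increments": [[[0.006, 0.15, -0.006, 0, 0, 0, -1], [0.006, 0.15, -0.006, 0, 0, 0, -1], [0.006, 0.15, -0.006, 0, 0, 0, -1], [0.006, 0.15, -0.006, 0, 0, 0, -1], [0.006, 0.15, -0.006, 0, 0, 0, -1]]]}}

```text
time: 15.23
tool_pos: [0.5944, 0.0061, 0.2654]
tcp_rot: [0.291, 3.125, -0.006]
wrist_force: [-1.0, -6.6, 7.2]
width: 0.108
grip_force: 30.2
```

{"fn": "jog_arm", "kwargs": {"increments": [[[0.008, 0.15, -0.003, 0, 0, 0, -1], [0.008, 0.15, -0.003, 0, 0, 0, -1], [0.008, 0.15, 0, 0, 0, 0, -1], [0.008, 0.15, 0, 0, 0, 0, -1], [0.008, 0.15, 0, 0, 0, 0, -1]]]}}

```text
time: 15.65
tool_pos: [0.5973, 0.0285, 0.2654]
tcp_rot: [0.291, 3.125, -0.006]
wrist_force: [-1.2, -7.5, 8.0]
width: 0.105
grip_force: 30.2
```

{"fn": "jog_arm", "kwargs": {"increments": [[[0.008, 0.15, 0, 0, 0, 0, -1], [0.008, 0.15, 0, 0, 0, 0, -1], [0.008, 0.12, 0, 0, 0, 0, -1], [0, 0.08, 0, 0, 0, 0, -1], [0, 0.04, 0, 0, 0, 0, -1]]]}}

```text
time: 16.07
tool_pos: [0.5995, 0.0447, 0.2654]
tcp_rot: [0.29, 3.126, -0.005]
wrist_force: [-1.8, -7.8, 8.0]
width: 0.106
grip_force: 30.3
```

```bash
python3 - <<'E'
from h import *
ly=np.array([.182,.983]); lx=np.array([.983,-.182])
for n in ('side','top'):
    grab(n,n+'4'); g,P=cloud(n,n+'4',(180,110,360,250)); d=P[:,:2]-np.array([.6155,.133]); x=d@lx; y=d@ly
    m=(P[:,2]>.176)&(P[:,2]<.188)&(x>-.10)&(x<.1)&(y>-.12)&(y<.12)
    print(n,m.sum(),'x',np.percentile(x[m],[.5,99.5]).round(4),'y',np.percentile(y[m],[.5,99.5]).round(4),rect(P[m]))
    m=(P[:,2]>.15)&(P[:,2]<.166)&(x>-.11)&(x<.11)&(y>-.14)&(y<.14)
    print(' pan x',np.percentile(x[m],[.5,99.5]).round(4),'y',np.percentile(y[m],[.5,99.5]).round(4))
E
```

```text
side 250 x [-0.0671  0.0651] y [-0.1021  0.0785] ((612.3536987304688, 121.25926208496094), (182.88035583496094, 132.84913635253906), 79.71237182617188)
 pan x [-0.0839  0.0737] y [-0.1398  0.0889]
top 178 x [-0.0638  0.0685] y [-0.0098  0.0879] ((624.3462524414062, 169.57363891601562), (100.658935546875, 133.5888671875), 79.49747467041016)
 pan x [-0.0797  0.0816] y [-0.1395  0.0925]
```

{"fn": "jog_arm", "kwargs": {"increments": [[[0, 0.05, 0, 0, 0, 0, -1], [0, 0.05, 0, 0, 0, 0, -1], [0, 0, 0, 0, 0, 0, -1], [0, 0, 0, 0, 0, 0, -1], [0, 0, 0, 0, 0, 0, -0.9]]]}}

```text
time: 16.58
tool_pos: [0.6001, 0.0476, 0.2654]
tcp_rot: [0.291, 3.126, -0.005]
wrist_force: [-0.3, -7.0, 7.4]
width: 0.101
grip_force: 30.2
```

{"fn": "jog_arm", "kwargs": {"increments": [[[0, 0, 0, 0, 0, 0, -0.8], [0, 0, 0, 0, 0, 0, -0.6], [0, 0, 0, 0, 0, 0, -0.4], [0, 0, 0, 0, 0, 0, -0.2], [0, 0, 0, 0, 0, 0, 0]]]}}

```text
time: 17.0
tool_pos: [0.5989, 0.0496, 0.2629]
tcp_rot: [-0.29, -3.127, -0.0]
wrist_force: [0.1, -0.2, -1.2]
width: 0.495
grip_force: 0.0
```

{"fn": "jog_arm", "kwargs": {"increments": [[[0, 0, 0, 0, 0, 0, 0], [0, 0, -0.3, 0, 0, 0, 0], [0, 0, -0.8, 0, 0, 0, 0], [0, 0, -1, 0, 0, 0, 0], [0, 0, -1, 0, 0, 0, 0]]]}}

```text
time: 17.42
tool_pos: [0.5988, 0.0495, 0.3573]
tcp_rot: [-0.29, -3.126, 0.0]
wrist_force: [0.5, 0.1, -0.1]
width: 0.505
grip_force: 0.0
```

{"fn": "jog_arm", "kwargs": {"increments": [[[0, -1, -0.5, 0, 0, 0, 0], [0, -1, 0, 0, 0, 0, 0], [0.5, -1, 0, 0, 0, 0, 0], [1, -1, 0, 0, 0, 0, 0], [1, -1, 0, 0, 0, 0, 0]]]}}

```text
time: 17.83
tool_pos: [0.4986, -0.0843, 0.3723]
tcp_rot: [0.29, 3.128, -0.0]
wrist_force: [-0.2, -1.1, -0.2]
width: 0.498
grip_force: 0.0
```

{"fn": "jog_arm", "kwargs": {"increments": [[[1, -0.9, 0, 0, 0, 0, 0], [1, -0.9, 0, 0, 0, 0, 0], [1, -0.5, 0, 0, 0, 0, 0], [0, 0, 0, 0, 0, 0, 0], [0, 0, 0, 0, 0, 0, 0]]]}}

```text
time: 18.25
tool_pos: [0.397, -0.1351, 0.3727]
tcp_rot: [0.294, 3.125, -0.001]
wrist_force: [1.3, -0.0, -0.4]
width: 0.501
grip_force: 0.0
```

```bash
python3 - <<'E'
from h import *
ly=np.array([.182,.983]); lx=np.array([.983,-.182])
for n in ('side','top'):
    a,_=grab(n,n+'5'); g,P=cloud(n,n+'5',(180,110,360,250)); d=P[:,:2]-np.array([.6155,.133]); x=d@lx; y=d@ly
    m=(P[:,2]>.176)&(P[:,2]<.188)&(abs(x)<.1)&(abs(y)<.12)
    print(n,m.sum(),'x',np.percentile(x[m],[.5,99.5]).round(4),'y',np.percentile(y[m],[.5,99.5]).round(4),rect(P[m]))
    m=(P[:,2]>.15)&(P[:,2]<.166)&(abs(x)<.11)&(abs(y)<.14)
    print(' pan x',np.percentile(x[m],[.5,99.5]).round(4),'y',np.percentile(y[m],[.5,99.5]).round(4))
    m=(P[:,2]>.205)&(P[:,2]<.22)&(abs(x)<.05)&(y>-.105)&(y<-.07); print(' bar',m.sum(),y[m].mean(),x[m].mean(),rect(P[m]) if m.sum() else '')
    m=(P[:,2]>.14)&(P[:,2]<.17)&(abs(x)<.06)&(y<-.17)&(y>-.27); print(' plate',m.sum(),np.median(P[m][:,2]))
A=cv2.imread('pics/top5.png')[115:245,180:375]; B=cv2.imread('pics/side5.png')[110:290,220:380]
cv2.imwrite('pics/f5.png',np.hstack([cv2.resize(A,(440,293)),cv2.resize(B,(260,293))]))
E
```

```text
side 116 x [-0.0675  0.0664] y [-0.0916  0.0849] ((625.3703002929688, 132.72613525390625), (104.22366333007812, 207.86190795898438), 17.152381896972656)
 pan x [-0.0835  0.0768] y [-0.1394  0.0893]
 bar 49 -0.08855133695735322 0.01968892535018783 ((618.2135620117188, 43.17564392089844), (11.700876235961914, 53.15620040893555), 81.29961395263672)
 plate 892 0.1532084370729237
top 420 x [-0.0636  0.0686] y [-0.0971  0.0884] ((617.5098266601562, 128.4178466796875), (191.10289001464844, 133.27516174316406), 79.97583770751953)
 pan x [-0.0804  0.0803] y [-0.1396  0.0914]
 bar 119 -0.08701376964207891 0.000617189343662663 ((600.6480102539062, 47.56626510620117), (10.650130271911621, 96.59051513671875), 79.87873077392578)
 plate 877 0.15496297444802196
```

View pics/f5.png

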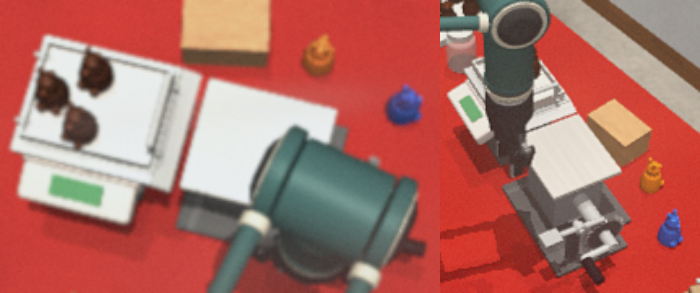

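Combined view: the tray is centred on the pan to about 3 mm, and all three rabbits stand at (50,90), (95,72) and (80,125). The empty plate is still held at z ≈ 0.155, and the gripper is clear.

```bash
python3 -c "
from h import *
print(bot.finish_job())"
```

```text
the job is handed in; nothing more can be done
None
```

The job is handed in at about 18 s of the 64 s allowed: the pawl holds the plate about 3 mm below the pan, the tray is let go within about 3 mm of the pan's middle, and all three rabbits are standing.

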